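# Shut and latch the specimen pen

## Task

The little wooden gate of the specimen pen stands open. Take its steel latch bar by the upright pin, lift it, swing the gate shut so that the bar passes over the lip of the catch, and let the bar drop fully down into the slot between the lip and the tall back plate; then let go. Do it gently by feel - never ram or lean hard with the bar on the catch (15 N is too much) - and leave the specimens where they stand.

Things in the scene. Friction and masses are not known exactly. Their poses are not given: they have to be found in the camera images.
- pen: the wooden pen: plinth 340 mm (y) by 250 mm (x), 16 mm high, fences 106 mm high on three sides, gate on its -x side. Origin on the table under its middle; +z up, -x the way the gate opens (roughly to the robot). A hinge post, 24 mm square and 140 mm high, stands at x -100, y +145 mm.
- gate_hinge (a point): where the gate's upright hinge axis meets the table plane (z = 0). Axes as the pen's: the shut gate runs from here along -y to the latch post, whose middle is 270 mm away. All heights in this list are above the table.
- gate (a joint): gate angle, rad: 0 = in line with the posts, 0.45 to 0.8 open at the start, least -0.09. At angle a it points along (-sin a, -cos a) in gate_hinge's axes. Wood, 16 mm thick, 252 mm long, top at 125 mm. Stays where left (friction 0.12 N m). Latched it reads -0.053 to 0.053; with the bar against the outside of the lip, 0.07 or more.
- bar (a joint): latch bar angle, rad: 0 = level, fully down on its rest on the gate; grows as the free end is lifted; hard stop at 0.25. Steel, 10 mm thick, 22 mm deep, 0.20 to 0.33 kg, in the gate's plane above its top rail. Pivot 50 mm from the hinge axis, 146 mm high (bar's middle line). Falls by its weight. Above 0.08 it clears the catch's lip; it never clears the back plate.
- grip_pin (a point): gripping point on the axis of the round upright steel pin on the bar: 16 mm diameter, from the bar's top (157 mm high) to 204 mm; point 186 mm high with the bar down, 100 mm beyond the bar's pivot and 40 mm above it (150 mm from the hinge axis). Moves and tilts with bar and gate. Axes: x across the bar, y along it to the pivot, z up the pin. Free all round.
- bar_nose (a point): middle of the bar's free end, 292 mm from the hinge axis, 146 mm high with the bar down; axes as grip_pin's. The stretch that enters the catch lies 12 to 32 mm back from this end.
- post: latch post, 24 mm (y) by 44 mm (x), 118 mm high, fixed; origin on the table under its middle, axes as the pen's. It carries the steel catch, 20 mm long in y: from -x to +x a lip 20 mm thick (top 151 mm high, 16 mm over the underside of the lowered bar), a slot 13 mm wide (floor 130 mm high), a back plate 8 mm thick (top 195 mm high).
- slot_nominal (a point): middle of the slot at lip height (151 mm) AS DRAWN, not as fitted: the catch is screwed on through slotted holes and sits up to 12 mm either way of this along the pen's x. The offset is not measured: find the slot by feel (the raised bar, swung slowly in, meets the back plate with its inner face at the slot's inner side). The catch does not shift in use.
- amethyst: violet crystal cluster, about 85 mm wide and 70 mm high, inside the pen (bystander); origin at the centre of its underside
- tooth: fossil tooth standing on a 50 mm black foot, 82 mm high, inside the pen (bystander); origin at the centre of its underside
- geode: brown geode, 100 mm wide and 60 mm high, on the table beside the latch post (bystander); origin at the centre of its underside
- agate: flat round agate slice, 76 mm across and 14 mm thick, on the table beside the hinge post (bystander); origin at the centre of its underside
- quartz: pale quartz cluster, 60 mm wide and 60 mm high (bystander); origin at the centre of its underside
- frame: small black upright display frame, 80 mm wide and 98 mm high (bystander); origin at the centre of its underside
- bowl: blue plastic bowl, 100 mm across and 35 mm high (bystander); origin at the centre of its underside

How it is judged:
By the outcome, as a careful person would: the job done as asked, in the order asked, and still so for the second after the job is handed in, with the robot touching nothing.
It also fails if it takes over 51 s, if anything falls off the work surface, if the arm or the gripper's body presses on something with over 40 N, if the wrist force passes 120 N, or if a joint passes its speed limit or range.

## Robot

A 7-joint arm with a two-finger parallel gripper is mounted at the origin on the work surface. World frame = base frame: x ahead of the robot, y to its left, z up, the work surface at z = 0. Lengths are in mm, angles in degrees, forces in N, time in s.
With the tool pointing down it reaches from about 400 to 875 mm from the base axis. Payload 19.3 kg.
Tool frame: the origin (TCP) lies at the very end of the fingers, on their centre line; the grasp point (between the pads) lies 19 mm behind it; z points along the fingers, y is the line along which they close (so a half turn about z gives the same grasp; the last joint's range is limited). The gripper opens to 85 mm and grips with 20 to 120 N. Pads are 22 mm wide; open, the fingers measure 114 mm over their backs; the gripper's body (76 mm by 85 mm) begins 54 mm behind the grasp point. The pads swing forward as they close: fully open they stand 13 mm farther back than shut.
Start: joints at [-74.954, 29.874, -2.08, 91.645, 1.215, 58.505, -6.463], TCP at [204.2, 590.692, 231.291] pointing down, gripper open.
Joint ranges: [-166.77, 166.77], [-17.47, 122.26], [-85.68, 81.53], [9.62, 139.38], [-72.42, 252.41], [9.2, 110.78], [-144.41, 144.41]. Speed limits (degrees/s): [108.29, 108.29, 136.94, 136.94, 172.46, 172.46, 172.46].

## Interface

Orientations are given as a 3x3 rotation matrix whose columns are the frame's x, y, z axes.
In Python, from bench import r gives the robot as it stands.
- The arm moves only by the tool move_arm, never from a script. Its argument "increments" is a list that holds one entry, the list of rows, each a list of 7 numbers: the shift along the tool's x, y, z scaled (see below), then the turn, a rotation vector about the tool's x, y, z scaled (see below), then the gripper command: -1 is shut, 1 is fully open, values between are in proportion. In form: [[[dx, dy, dz, wx, wy, wz, hand], ...]]. A call has 1 to 12 rows; each row is the pose to reach, as a shift and turn from the pose commanded when the call began, along the tool's axes at that moment, turning the shorter way round; what a row does not reach only later rows make up. The controller multiplies each number of a shift by 0.2 m and each number of a turn by pi rad. A row lasts 1/12 s, in which the tool goes at most 41.7 mm and 7.16 degrees, less where a joint would pass 70% of its speed; a pose out of reach is approached as far as the arm can. A call with a number of a shift or a turn outside -1 to 1 is refused whole. A call with a gripper value outside its range is refused whole. The fingers move at their own pace and stop on an object; "grip_force" is the grip in N (left out, the last holds). Time passes only in rows, so rows that repeat a pose let the fingers close. It gives the time, the measured TCP pose, the force, the opening and the grip force at its end, in the units of the state.
- r.get_state(): the state, without advancing time (a new reading comes with each control period).
- r.read_camera(name): name is "scene" or "top" or "wrist"; returns a dict with "img" (420x560x3 uint8, red, green, blue), "range_z" (420x560 float32, mm along the optical axis (not along the pixel's ray), 0 where there is no reading), "fovy" (degrees; the focal length in pixels is half the picture's height over the tangent of half this angle, whatever the lens; pixels are square), "cx", "cy" (the principal point, pixels), "xyz" and "orientation" of the camera in the world. Camera axes: x right, y down, z forward; pixel columns grow to the right and rows downward; lengths in mm; the calibration is good to about 2 mm. The wrist camera is an equidistant fisheye: a pixel r from the principal point sees the ray r / f radians off the axis. A picture is of the moment at which its call begins.
- r.hand_in(): hands the job in; it is judged then, once.
The state is a dict: "time_s": time; "qpos": joint angles; "dq": joint speeds; "joint_efforts": joint torques, N m; "tool_pos": TCP position; "ee_rot": TCP orientation; "wrist_force": force on the tool from outside, world axes, zero at the start; "wrist_torque": the same for the moment, N m; "gripper_width": finger opening in mm; "finger_force": force on a finger pad.
Only numpy, scipy, OpenCV 4.12 (cv2) and the standard library are available. Lean on these libraries where they do the work, as an engineer would, in place of code of your own. Each camera call takes 0.05 s, during which the arm holds its last target. There are 200 camera calls.

## Working session

There is one attempt and no reset: what is moved stays moved. The work goes in short steps, Python scripts to look and compute and a tool call to move; the robot and the scene stay as the last step left them, time stands still between calls to the robot, and variables do not carry over. Pictures are saved under pics/ and viewed, at most 10 in all, crops included, and the job is handed in when it is done.

Besides the shell and the picture viewer there is one more tool, called after ">>>" as a command line: name --argument value ..., lists and objects as JSON in quotes. move_arm: Moves the arm, as the interface text tells. Its arguments: {"type":"object","properties":{"increments":{"type":"array","items":{"type":"array","items":{"type":"array","items":{"type":"number"}}}},"grip_force":{"type":"number"}},"required":["increments"]}

```bash
mkdir -p pics
cat > h.py <<'E'
import numpy as np, cv2
from bench import r
def cam(n,name=None):
    c=r.read_camera(n)
    np.savez(f'pics/{name or n}.npz',**{k:np.array(v) for k,v in c.items()})
    cv2.imwrite(f'pics/{name or n}.png',c['img'][:,:,::-1]); return c
def pt(c,u,v,z=None):
    f=210/np.tan(np.radians(float(c['fovy']))/2)
    d=np.array([(u-c['cx'])/f,(v-c['cy'])/f,1.]); R=np.array(c['orientation']).reshape(3,3); p=np.array(c['xyz'])
    w=R@d
    if z is None: k=c['range_z'][int(v),int(u)]
    else: k=(z-p[2])/w[2]
    return p+w*k
E
python3 - <<'E'
from h import *
for n in ('scene','top'):
    c=cam(n); print(n,c['fovy'],c['xyz'],c['orientation'])
a=[cv2.imread(f'pics/{n}.png') for n in('scene','top')]
for n,i in zip(('s1','t1'),a): cv2.imwrite(f'pics/{n}.png',cv2.resize(i,(784,588),interpolation=cv2.INTER_CUBIC))
print(r.get_state())
E
```

```text
scene 42.66714386940618 [1282.56348097 1001.55944089 1217.60618218] [[-0.83571205  0.33918845 -0.43189879]
 [ 0.54868216  0.54878385 -0.63070134]
 [ 0.02309247 -0.76405987 -0.64473192]]
top 51.2595513551459 [ 394.21444465  -71.93329286 1449.56049879] [[ 2.66937862e-02 -9.93995967e-01  1.06110598e-01]
 [-9.99643632e-01 -2.65670235e-02  2.60821481e-03]
 [ 2.26487741e-04 -1.06142406e-01 -9.94350913e-01]]
{'time_s': 0.1, 'qpos': array([-74.95579828,  29.90401979,  -2.07889372,  91.66833926,
         1.21330094,  58.50507741,  -6.46428639]), 'dq': array([-0.01944872, -0.0570772 ,  0.02935915,  0.04262445, -0.06029089,
        0.03506674,  0.00161829]), 'joint_efforts': array([ 4.24837592e-03, -9.28484774e+01,  1.98420413e+00, -3.70535338e+01,
        1.81205606e-02,  5.41875503e-03,  9.37291043e-05]), 'tool_pos': array([204.12047995, 590.4283507 , 230.81609847]), 'ee_rot': array([[-9.45112985e-01,  3.26743604e-01, -2.50616850e-04],
       [ 3.26743692e-01,  9.45112526e-01, -9.34417543e-04],
       [-6.84538310e-05, -9.65017629e-04, -9.99999532e-01]]), 'wrist_force': array([-0.56049911,  0.36409896,  0.55260637]), 'wrist_torque': array([0.01498424, 0.01444313, 0.0017155 ]), 'finger_force': 0.0, 'gripper_width': 85.09798941042787}
```

View pics/s1.png

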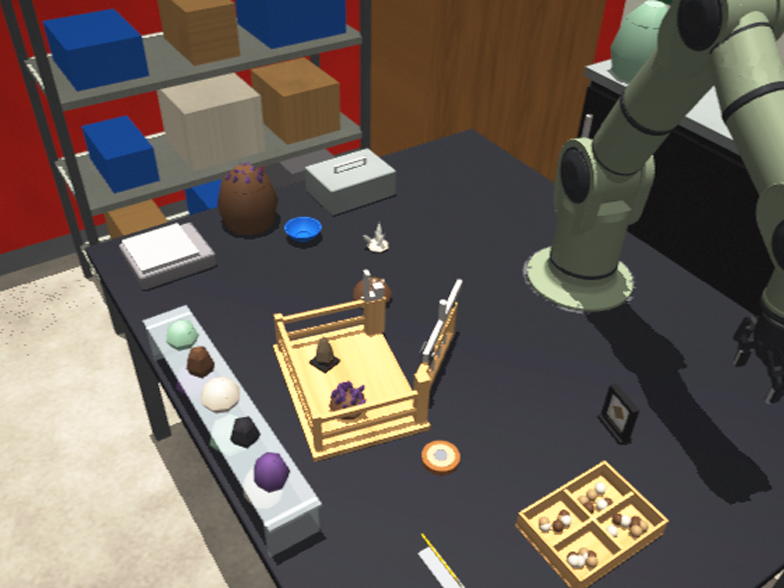

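View pics/t1.png

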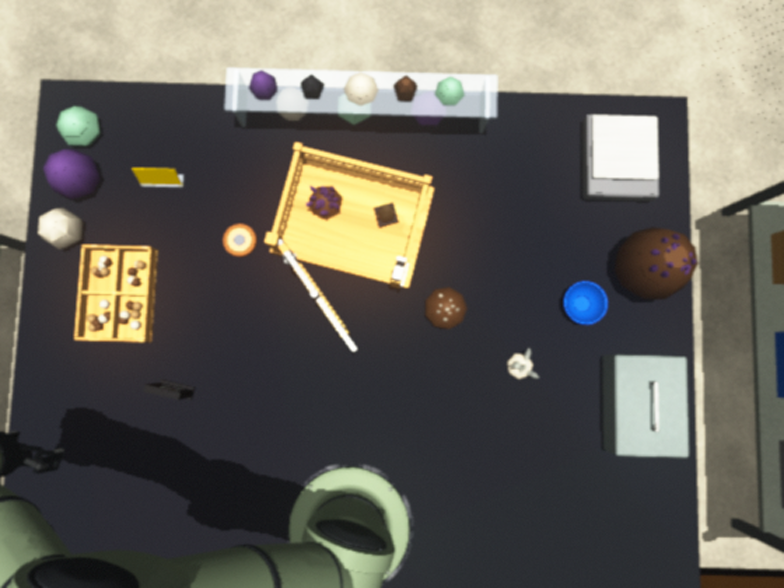

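The pen is at about (350,215) in the top view. The hinge post is at (272,240), the latch post at (400,268), and the open bar runs from (285,250) to (355,348). I'll enlarge this area.

Run:
```python
import cv2
t=cv2.imread('pics/top.png')[95:257,175:325]; s=cv2.imread('pics/scene.png')[185:330,190:340]
cv2.imwrite('pics/tc.png',cv2.resize(t,None,fx=3.7,fy=3.7,interpolation=cv2.INTER_CUBIC))
cv2.imwrite('pics/sc.png',cv2.resize(s,None,fx=4,fy=4,interpolation=cv2.INTER_CUBIC))
```

```text
(no output)
```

View pics/tc.png

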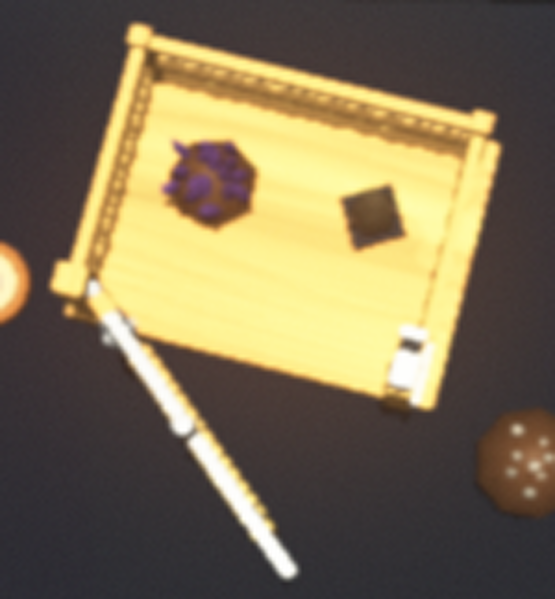

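View pics/sc.png

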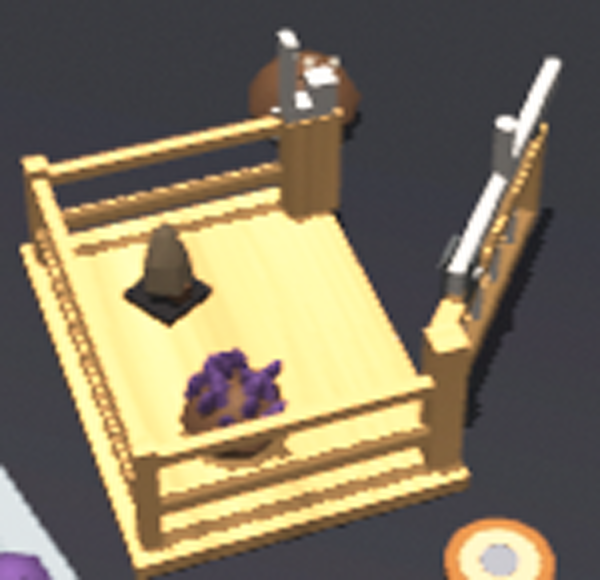

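Run:
```python
from h import *
T=np.load('pics/top.npz');S=np.load('pics/scene.npz')
t=lambda n,u,v,z:print('T',n,pt(T,175+u/3.7,95+v/3.7,z).round(1),pt(T,175+u/3.7,95+v/3.7).round(1))
s=lambda n,u,v,z:print('S',n,pt(S,190+u/4,185+v/4,z).round(1),pt(S,190+u/4,185+v/4).round(1))
t('pin',182,425,204);t('nose',290,572,157);t('barmid',240,505,157);t('bar1',150,375,157)
t('pl_latch',434,408,16);t('pl_hinge',66,312,16);t('hpost',68,277,140);t('farL',140,34,106);t('farR',484,118,106);t('back',411,335,195);t('lip',405,378,151)
s('pin',506,122,204);s('nose',553,64,157);s('hpost',448,330,140);s('back',288,38,195);s('farL',148,462,106);s('farR',35,163,106);s('plfar',143,570,16);s('plh',467,475,16)
```

```text
T pin [513.8  78.9 204. ] [513.7  78.7 205.8]
T nose [403.4  -5.8 157. ] [403.4  -5.9 159.7]
T barmid [455.5  35.8 157. ] [455.6  36.  155.2]
T bar1 [558.1 111.9 157. ] [558.3 112.1 155.4]
T pl_latch [ 553.1 -122.1   16. ] [ 554.7 -122.6    1.3]
T pl_hinge [630.8 209.6  16. ] [629.1 207.5  26.5]
T hpost [639.4 184.9 140. ] [640.2 185.7 136. ]
T farL [858.2 139.9 106. ] [854.4 138.1 117. ]
T farR [ 792.4 -155.8  106. ] [ 790.7 -155.4  111.9]
T back [590.3 -96.5 195. ] [590.1 -96.5 196.2]
T lip [561.9 -93.4 151. ] [561.4 -93.3 155. ]
S pin [515.6  80.6 204. ] [517.2  82.5 206.1]
S nose [406.6   0.7 157. ] [408.9   3.4 159.9]
S hpost [633.9 180.7 140. ] [634.5 181.4 141. ]
S back [592.3 -95.9 195. ] [591.  -97.9 193.1]
S farL [854.7 148.  106. ] [852.9 144.4 101.3]
S farR [ 781.9 -161.5  106. ] [ 784.9 -154.6  112.6]
S plfar [870.1 161.6  16. ] [868.5 158.3  11.2]
S plh [631.3 212.   16. ] [632.1 212.9  17.4]
```

```bash
cat >> h.py <<'E'
import json
from scipy.spatial.transform import Rotation as Ro
H=np.array([634.2,170.1]); YA=np.arctan2(.974,.228)   # hinge, pen y azimuth
def pose(a,b,dz=0,H=H,YA=YA,tcp=19,dperp=0,tilt=None):
    "tool pose gripping the pin at gate angle a, bar angle b, raised dz"
    th=YA+np.pi-a*-1 if False else YA+np.pi-a
    g=np.array([np.cos(th),np.sin(th),0]); k=np.array([0,0,1.])
    t=b if tilt is None else tilt
    up=np.cos(t)*k-np.sin(t)*g          # pin axis
    along=50+100*np.cos(b)-40*np.sin(b); h=146+100*np.sin(b)+40*np.cos(b)
    p=np.array([*H,0])+g*along+k*(h+dz)
    z=-up; y=np.cross(g,k); 
    if y[0]<0: y=-y
    R=np.column_stack([np.cross(y,z),y,z])
    return p+z*tcp+y*dperp, R
def rows(T,hand,start=None):
    "T list of (p,R); start None: last commanded pose"
    if start is None:
        c=np.load('cmd.npz'); p0,R0=c['p'],c['R']
    else: p0,R0=start
    out=[]
    for p,R in T:
        v=np.r_[R0.T@(p-p0)/200,Ro.from_matrix(R0.T@R).as_rotvec()/np.pi].round(4)
        out.append([*map(float,v),hand])
    np.savez('cmd.npz',p=p0+R0@v[:3]*200,R=R0@Ro.from_rotvec(v[3:]*np.pi).as_matrix())
    print(json.dumps([out]))
E
python3 - <<'E'
from h import *
s=r.get_state(); p0=np.array([204.2,590.692,231.291]);R0=np.array(s['ee_rot'])
print('gate dir',-np.array(pose(.694,0)[1][:,1]),pose(.694,0))
p1,R1=pose(.694,0,dz=65)
rv=Ro.from_matrix(R0.T@R1).as_rotvec()
f=lambda k:(p0+(p1-p0)*k,R0@Ro.from_rotvec(rv*k).as_matrix())
rows([f(.33)],1,(p0,R0));rows([f(.67)],1);rows([f(1)],1)
E
```

```text
gate dir [-0.60267613  0.79798589  0.        ] (array([514.50211583,  79.69858117, 167.        ]), array([[ 0.79798589,  0.60267613, -0.        ],
       [ 0.60267613, -0.79798589, -0.        ],
       [-0.        , -0.        , -1.        ]]))
[[[-0.7594, -0.6296, -0.0005, -0.0001, 0.0001, 0.2271, 1]]]
[[[-1.0161, 0.0216, -0.0009, -0.0, 0.0001, 0.234, 1]]]
[[[-0.7174, 0.677, -0.0012, -0.0001, 0.0001, 0.227, 1]]]
```

>>> move_arm --increments '[[[-0.7594,-0.6296,0,0,0,0.2271,1],[-0.7594,-0.6296,0,0,0,0.2271,1],[-0.7594,-0.6296,0,0,0,0.2271,1],[-0.7594,-0.6296,0,0,0,0.2271,1],[-0.7594,-0.6296,0,0,0,0.2271,1],[-0.7594,-0.6296,0,0,0,0.2271,1],[-0.7594,-0.6296,0,0,0,0.2271,1],[-0.7594,-0.6296,0,0,0,0.2271,1]]]'

```text
time_s: 0.77
tool_pos: [306.2, 422.6, 231.3]
ee_rot: [[-0.504, 0.864, -0.0], [0.864, 0.504, 0.0], [0.0, -0.0, -1.0]]
wrist_force: [-1.2, 0.1, -0.0]
gripper_width: 84.8
finger_force: 0.0
```

>>> move_arm --increments '[[[-1.0,0.0216,0,0,0,0.234,1],[-1.0,0.0216,0,0,0,0.234,1],[-1.0,0.0216,0,0,0,0.234,1],[-1.0,0.0216,0,0,0,0.234,1],[-1.0,0.0216,0,0,0,0.234,1],[-1.0,0.0216,0,0,0,0.234,1],[-1.0,0.0216,0,0,0,0.234,1],[-1.0,0.0216,0,0,0,0.234,1]]]'

```text
time_s: 1.43
tool_pos: [410.0, 252.4, 231.1]
ee_rot: [[0.202, 0.979, -0.0], [0.979, -0.202, -0.0], [-0.0, -0.0, -1.0]]
wrist_force: [-0.7, 1.5, -0.3]
gripper_width: 85.5
finger_force: 0.0
```

>>> move_arm --increments '[[[-0.7174,0.677,0,0,0,0.227,1],[-0.7174,0.677,0,0,0,0.227,1],[-0.7174,0.677,0,0,0,0.227,1],[-0.7174,0.677,0,0,0,0.227,1],[-0.7174,0.677,0,0,0,0.227,1],[-0.7174,0.677,0,0,0,0.227,1],[-0.7174,0.677,0,0,0,0.227,1],[-0.7174,0.677,0,0,0,0.227,1],[-0.7174,0.677,0,0,0,0.227,1]]]'

```text
time_s: 2.18
tool_pos: [512.4, 84.5, 231.0]
ee_rot: [[0.793, 0.61, -0.001], [0.61, -0.793, 0.0], [-0.0, -0.001, -1.0]]
wrist_force: [0.9, 0.2, 0.1]
gripper_width: 85.4
finger_force: 0.0
```

Run:
```python
from h import *
c=cam('wrist','w1'); print(c['fovy'],c['cx'],c['cy'],c['xyz'],c['orientation']); print(r.get_state()['tool_pos'])
```

```text
65.70646984690485 277.72480052784493 210.51535801068331 [572.10090643 129.41501832 374.65029348] [[ 0.60992351 -0.75854858 -0.22934112]
 [-0.79245814 -0.58449518 -0.17428563]
 [-0.00184466  0.28804414 -0.95761536]]
[512.46221021  84.28070012 231.17472459]
```

View pics/w1.png

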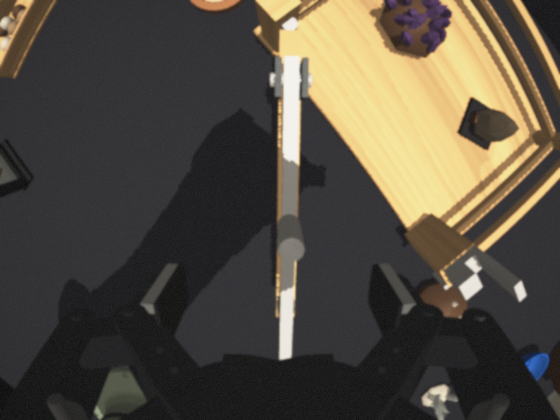

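The wrist view shows the pin top at (291,246), the bar from about (290,60) to (287,350), and the catch near (470,285). The pin sits between the fingers.

```bash
cat >> h.py <<'E'
def ptw(c,u,v,z):
    f=210/np.tan(np.radians(float(c['fovy']))/2)
    x,y=u-c['cx'],v-c['cy']; q=np.hypot(x,y); t=q/f
    d=np.array([x/q*np.sin(t),y/q*np.sin(t),np.cos(t)])
    w=np.array(c['orientation'])@d; p=np.array(c['xyz']); return p+w*(z-p[2])/w[2]
E
python3 - <<'E'
from h import *
c=np.load('pics/w1.npz')
for n,u,v,z in [('pin',291,247,204),('b1',290,70,157),('b2',290,150,157),('b3',287,335,157),('plate top a',525,296,195),('plate top b',514,297,195),('plate far',480,250,195),('lip mid',470,287,151)]: print(n,ptw(c,u,v,z).round(1))
p,R=pose(.694,0); p1=p.copy(); p1[2]=231.2
# pin from wrist in tool frame
R0=pose(.694,0)[1]; print(R0.T@(ptw(c,291,247,204)-p))
E
```

```text
pin [518.6  79.1 204. ]
b1 [601.1 142.1 157. ]
b2 [558.5 109.1 157. ]
b3 [438.5  17.3 157. ]
plate top a [ 595.5 -110.6  195. ]
plate top b [587.8 -99.2 195. ]
plate far [592.4 -32.6 195. ]
lip mid [567.6 -93.7 151. ]
[  2.95618835   2.95647779 -37.        ]
```

```bash
sed -i 's/634.2,170.1/635.2,170.5/' h.py
python3 - <<'E'
from h import *
c=np.load('cmd.npz'); p0=c['p']+0; R0=c['R']
p0=np.array([512.5,84.4,231.4]); # after clipped shift
rows([pose(.69,0,dz=64),pose(.69,0)],1,(p0,R0))
p=pose(.69,0);rows([p],-0.7)
E
```

```text
[[[-0.001, 0.0292, 0.002, 0.0, -0.0, -0.0012, 1], [-0.001, 0.0292, 0.322, 0.0, -0.0, -0.0012, 1]]]
[[[0.0, -0.0, 0.0, 0.0, -0.0, -0.0, -0.7]]]
```

>>> move_arm --increments '[[[-0.001,0.0292,0.002,0,0,-0.0012,1],[-0.001,0.0292,0.1,0,0,-0.0012,1],[-0.001,0.0292,0.2,0,0,-0.0012,1],[-0.001,0.0292,0.27,0,0,-0.0012,1],[-0.001,0.0292,0.322,0,0,-0.0012,1],[-0.001,0.0292,0.322,0,0,-0.0012,1]]]'

```text
time_s: 2.73
tool_pos: [515.5, 77.8, 165.4]
ee_rot: [[0.794, 0.607, -0.002], [0.607, -0.794, -0.001], [-0.002, -0.001, -1.0]]
wrist_force: [-0.7, -0.4, 0.2]
gripper_width: 85.4
finger_force: 0.0
```

>>> move_arm --increments '[[[0,0,0,0,0,0,-1],[0,0,0,0,0,0,-1],[0,0,0,0,0,0,-1],[0,0,0,0,0,0,-1],[0,0,0,0,0,0,-1],[0,0,0,0,0,0,-1],[0,0,0,0,0,0,-1],[0,0,0,0,0,0,-1],[0,0,0,0,0,0,-1]]]' --grip_force 40

```text
time_s: 3.48
tool_pos: [516.5, 77.8, 167.3]
ee_rot: [[0.796, 0.606, 0.0], [0.606, -0.796, 0.0], [0.001, 0.0, -1.0]]
wrist_force: [-2.3, 0.1, 5.9]
gripper_width: 15.0
finger_force: 38.8
```

Run:
```python
from h import *
p,R=pose(.678,0); print(p, pose(.69,0)[0])
R0=pose(.69,0)[1]
rows([pose(.678,b) for b in np.linspace(0,.14,11)[1:]]+[pose(.678,.14)]*2,-1,(p,R0))
```

```text
[516.96379782  78.19506787 167.        ] [515.86467813  79.62051412 167.        ]
[[[0.0015, -0.0, -0.007, -0.0, -0.0045, -0.0038, -1], [0.0031, -0.0, -0.014, -0.0001, -0.0089, -0.0038, -1], [0.0048, -0.0001, -0.0209, -0.0001, -0.0134, -0.0038, -1], [0.0067, -0.0001, -0.0278, -0.0001, -0.0178, -0.0038, -1], [0.0086, -0.0001, -0.0347, -0.0001, -0.0223, -0.0038, -1], [0.0106, -0.0001, -0.0416, -0.0002, -0.0267, -0.0038, -1], [0.0127, -0.0002, -0.0484, -0.0002, -0.0312, -0.0038, -1], [0.0149, -0.0002, -0.0552, -0.0002, -0.0357, -0.0038, -1], [0.0172, -0.0002, -0.062, -0.0002, -0.0401, -0.0038, -1], [0.0195, -0.0002, -0.0687, -0.0003, -0.0446, -0.0038, -1], [0.0195, -0.0002, -0.0687, -0.0003, -0.0446, -0.0038, -1], [0.0195, -0.0002, -0.0687, -0.0003, -0.0446, -0.0038, -1]]]
```

>>> move_arm --increments '[[[0.0015,0,-0.007,0,-0.0045,-0.0038,-1],[0.0031,0,-0.014,0,-0.0089,-0.0038,-1],[0.0048,0,-0.0209,0,-0.0134,-0.0038,-1],[0.0067,0,-0.0278,0,-0.0178,-0.0038,-1],[0.0086,0,-0.0347,0,-0.0223,-0.0038,-1],[0.0106,0,-0.0416,0,-0.0267,-0.0038,-1],[0.0127,0,-0.0484,0,-0.0312,-0.0038,-1],[0.0149,0,-0.0552,0,-0.0357,-0.0038,-1],[0.0172,0,-0.062,0,-0.0401,-0.0038,-1],[0.0195,0,-0.0687,0,-0.0446,-0.0038,-1],[0.0195,0,-0.0687,0,-0.0446,-0.0038,-1],[0.0195,0,-0.0687,0,-0.0446,-0.0038,-1]]]'

```text
time_s: 4.48
tool_pos: [519.3, 80.1, 180.5]
ee_rot: [[0.78, 0.615, -0.111], [0.609, -0.788, -0.085], [-0.14, -0.001, -0.99]]
wrist_force: [-0.4, -1.0, 1.1]
gripper_width: 14.8
finger_force: 39.5
```

Run:
```python
from h import *
cam('scene','s2'); s=cv2.imread('pics/s2.png')[185:330,190:340]
cv2.imwrite('pics/s2c.png',cv2.resize(s,None,fx=4,fy=4,interpolation=cv2.INTER_CUBIC))
print(r.get_state()['wrist_force'])
# swing in to a=.22
aa=np.linspace(.678,.18,25)[1:]
rows([pose(a,.14) for a in aa[:12]],-1);rows([pose(a,.14) for a in aa[12:]],-1)
```

```text
[-0.83969997 -1.26366555 -0.38997405]
[[[0.0002, 0.0151, -0.0001, -0.0009, 0.0, -0.0066, -1], [0.0007, 0.0303, -0.0001, -0.0018, 0.0, -0.0131, -1], [0.0014, 0.0454, -0.0002, -0.0027, 0.0, -0.0196, -1], [0.0025, 0.0605, -0.0004, -0.0037, 0.0, -0.0262, -1], [0.0039, 0.0756, -0.0006, -0.0046, 0.0, -0.0327, -1], [0.0056, 0.0907, -0.0008, -0.0055, 0.0, -0.0393, -1], [0.0077, 0.1057, -0.0011, -0.0064, 0.0, -0.0458, -1], [0.01, 0.1207, -0.0014, -0.0073, 0.0, -0.0523, -1], [0.0126, 0.1356, -0.0018, -0.0083, 0.0, -0.0589, -1], [0.0156, 0.1504, -0.0022, -0.0092, 0.0, -0.0654, -1], [0.0188, 0.1652, -0.0027, -0.0101, 0.0, -0.072, -1], [0.0224, 0.18, -0.0032, -0.011, 0.0, -0.0785, -1]]]
[[[0.0001, 0.0151, -0.0, -0.001, 0.0, -0.0065, -1], [0.0006, 0.0303, -0.0001, -0.0019, 0.0, -0.0131, -1], [0.0014, 0.0454, -0.0002, -0.0028, 0.0, -0.0196, -1], [0.0024, 0.0605, -0.0003, -0.0037, 0.0, -0.0262, -1], [0.0038, 0.0756, -0.0005, -0.0046, 0.0, -0.0327, -1], [0.0056, 0.0907, -0.0008, -0.0056, 0.0, -0.0392, -1], [0.0076, 0.1057, -0.0011, -0.0065, 0.0, -0.0458, -1], [0.0099, 0.1207, -0.0014, -0.0074, 0.0, -0.0523, -1], [0.0125, 0.1356, -0.0018, -0.0083, 0.0, -0.0589, -1], [0.0155, 0.1504, -0.0022, -0.0093, 0.0, -0.0654, -1], [0.0187, 0.1652, -0.0026, -0.0102, 0.0, -0.0719, -1], [0.0223, 0.18, -0.0031, -0.0111, 0.0, -0.0785, -1]]]
```

View pics/s2c.png

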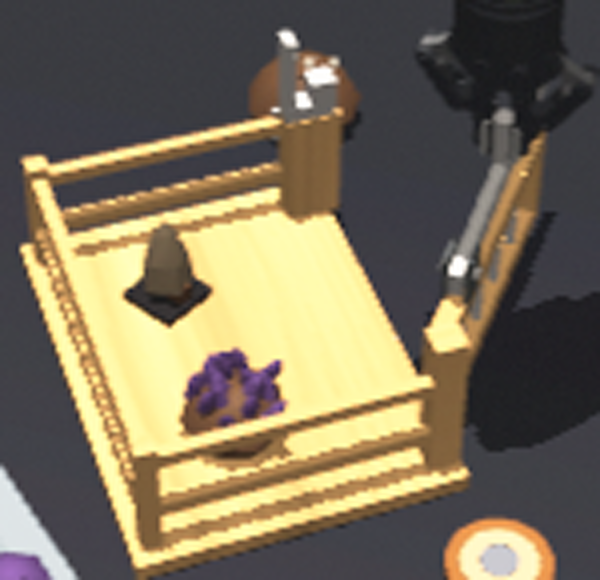

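The fingers hold the pin at (503,130). The bar runs from (458,268), and its gap to the gate top widens toward the pin, so it is lifted. Next I'll swing the gate in.

>>> move_arm --increments '[[[0.0002,0.0151,-0.0001,-0.0009,0,-0.0066,-1],[0.0007,0.0303,-0.0001,-0.0018,0,-0.0131,-1],[0.0014,0.0454,-0.0002,-0.0027,0,-0.0196,-1],[0.0025,0.0605,-0.0004,-0.0037,0,-0.0262,-1],[0.0039,0.0756,-0.0006,-0.0046,0,-0.0327,-1],[0.0056,0.0907,-0.0008,-0.0055,0,-0.0393,-1],[0.0077,0.1057,-0.0011,-0.0064,0,-0.0458,-1],[0.01,0.1207,-0.0014,-0.0073,0,-0.0523,-1],[0.0126,0.1356,-0.0018,-0.0083,0,-0.0589,-1],[0.0156,0.1504,-0.0022,-0.0092,0,-0.0654,-1],[0.0188,0.1652,-0.0027,-0.0101,0,-0.072,-1],[0.0224,0.18,-0.0032,-0.011,0,-0.0785,-1]]]'

```text
time_s: 5.53
tool_pos: [545.1, 53.7, 180.7]
ee_rot: [[0.605, 0.792, -0.086], [0.784, -0.611, -0.11], [-0.14, -0.001, -0.99]]
wrist_force: [-3.0, -4.5, 2.6]
gripper_width: 14.9
finger_force: 39.6
```

>>> move_arm --increments '[[[0.0001,0.0151,0,-0.001,0,-0.0065,-1],[0.0006,0.0303,-0.0001,-0.0019,0,-0.0131,-1],[0.0014,0.0454,-0.0002,-0.0028,0,-0.0196,-1],[0.0024,0.0605,-0.0003,-0.0037,0,-0.0262,-1],[0.0038,0.0756,-0.0005,-0.0046,0,-0.0327,-1],[0.0056,0.0907,-0.0008,-0.0056,0,-0.0392,-1],[0.0076,0.1057,-0.0011,-0.0065,0,-0.0458,-1],[0.0099,0.1207,-0.0014,-0.0074,0,-0.0523,-1],[0.0125,0.1356,-0.0018,-0.0083,0,-0.0589,-1],[0.0155,0.1504,-0.0022,-0.0093,0,-0.0654,-1],[0.0187,0.1652,-0.0026,-0.0102,0,-0.0719,-1],[0.0223,0.18,-0.0031,-0.0111,0,-0.0785,-1]]]'

```text
time_s: 6.53
tool_pos: [576.4, 34.8, 180.7]
ee_rot: [[0.393, 0.918, -0.056], [0.909, -0.397, -0.128], [-0.14, -0.001, -0.99]]
wrist_force: [-4.0, -8.0, 4.9]
gripper_width: 15.0
finger_force: 39.7
```

Run:
```python
from h import *
cam('wrist','w2');st=r.get_state();c=np.load('cmd.npz'); print(c['p'],st['tool_pos'],st['wrist_force'],st['wrist_torque'])
```

```text
[576.98154851  36.51459403 180.73855328] [576.87815091  34.53519559 180.75419049] [-1.04810934 -7.89462355  1.66609743] [-1.23035768  0.27743859  0.00184056]
```

View pics/w2.png

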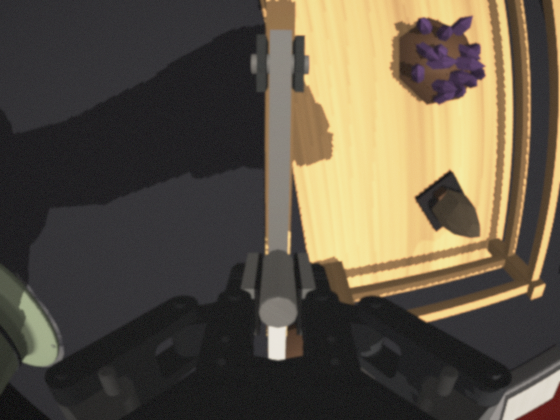

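The pin is held and the gate follows. The 8 N radial force means my hinge estimate is about 2 mm off. A circle through the measured TCP positions puts the hinge at (635.8,168.3).

```bash
sed -i 's/635.2,170.5/635.8,168.3/' h.py
python3 - <<'E'
from h import *
rows([pose(a,.14) for a in np.linspace(.185,.06,11)]+[pose(.06,.14)],-1)
E
```

```text
[[[-0.0088, 0.0034, 0.0012, 0.0002, 0.0, 0.0016, -1], [-0.0088, 0.0126, 0.0012, -0.0003, 0.0, -0.0023, -1], [-0.0087, 0.0217, 0.0012, -0.0009, 0.0, -0.0063, -1], [-0.0085, 0.0308, 0.0011, -0.0015, 0.0, -0.0102, -1], [-0.0081, 0.04, 0.0011, -0.002, 0.0, -0.0142, -1], [-0.0076, 0.0491, 0.001, -0.0026, 0.0, -0.0181, -1], [-0.0071, 0.0582, 0.0009, -0.0031, 0.0, -0.022, -1], [-0.0064, 0.0673, 0.0008, -0.0037, 0.0, -0.026, -1], [-0.0056, 0.0764, 0.0007, -0.0042, 0.0, -0.0299, -1], [-0.0047, 0.0855, 0.0006, -0.0048, 0.0, -0.0339, -1], [-0.0036, 0.0945, 0.0005, -0.0053, 0.0, -0.0378, -1], [-0.0036, 0.0945, 0.0005, -0.0053, 0.0, -0.0378, -1]]]
```

>>> move_arm --increments '[[[-0.0088,0.0034,0.0012,0.0002,0,0.0016,-1],[-0.0088,0.0126,0.0012,-0.0003,0,-0.0023,-1],[-0.0087,0.0217,0.0012,-0.0009,0,-0.0063,-1],[-0.0085,0.0308,0.0011,-0.0015,0,-0.0102,-1],[-0.0081,0.04,0.0011,-0.002,0,-0.0142,-1],[-0.0076,0.0491,0.001,-0.0026,0,-0.0181,-1],[-0.0071,0.0582,0.0009,-0.0031,0,-0.022,-1],[-0.0064,0.0673,0.0008,-0.0037,0,-0.026,-1],[-0.0056,0.0764,0.0007,-0.0042,0,-0.0299,-1],[-0.0047,0.0855,0.0006,-0.0048,0,-0.0339,-1],[-0.0036,0.0945,0.0005,-0.0053,0,-0.0378,-1],[-0.0036,0.0945,0.0005,-0.0053,0,-0.0378,-1]]]'

```text
time_s: 7.58
tool_pos: [593.8, 28.0, 180.5]
ee_rot: [[0.282, 0.959, -0.04], [0.949, -0.284, -0.133], [-0.139, -0.001, -0.99]]
wrist_force: [1.6, 4.9, -3.4]
gripper_width: 15.2
finger_force: 39.2
```

Run:
```python
from h import *
st=r.get_state();c=np.load('cmd.npz');R=np.array(st['ee_rot']); print(c['p'],st['tool_pos'],'Ftool',R.T@st['wrist_force'])
d=np.array(st['tool_pos'])[:2]-H; print(np.hypot(*d), YA+np.pi-np.arctan2(*d[::-1])%(2*np.pi))
for hi,lo in((.06,.03),(.03,.01)): rows([pose(a,.14) for a in np.linspace(hi,lo,9)[1:]]+[pose(lo,.14)]*2,-1)
```

```text
[594.02629528  28.31611817 180.73953161] [593.75518361  27.95893819 180.52376144] Ftool [5.6045817  0.08624565 2.6155318 ]
146.50385734146022 0.06113500364959901
[[[-0.0, 0.0028, -0.0, -0.0002, 0.0, -0.0012, -1], [-0.0, 0.0055, -0.0, -0.0004, 0.0, -0.0024, -1], [0.0, 0.0083, -0.0, -0.0005, 0.0, -0.0035, -1], [0.0, 0.011, -0.0001, -0.0007, 0.0, -0.0047, -1], [0.0001, 0.0137, -0.0001, -0.0009, 0.0, -0.0059, -1], [0.0001, 0.0165, -0.0001, -0.001, 0.0, -0.0071, -1], [0.0002, 0.0192, -0.0001, -0.0012, 0.0, -0.0083, -1], [0.0003, 0.022, -0.0001, -0.0014, 0.0, -0.0095, -1], [0.0003, 0.022, -0.0001, -0.0014, 0.0, -0.0095, -1], [0.0003, 0.022, -0.0001, -0.0014, 0.0, -0.0095, -1]]]
[[[-0.0, 0.0018, 0.0, -0.0001, 0.0, -0.0007, -1], [-0.0, 0.0036, 0.0, -0.0002, 0.0, -0.0015, -1], [0.0, 0.0054, 0.0, -0.0003, 0.0, -0.0023, -1], [0.0, 0.0073, 0.0, -0.0004, 0.0, -0.0031, -1], [0.0, 0.0091, 0.0, -0.0005, 0.0, -0.0039, -1], [0.0001, 0.0109, -0.0, -0.0006, 0.0, -0.0047, -1], [0.0001, 0.0127, -0.0, -0.0008, 0.0, -0.0055, -1], [0.0001, 0.0146, -0.0, -0.0009, 0.0, -0.0063, -1], [0.0001, 0.0146, -0.0, -0.0009, 0.0, -0.0063, -1], [0.0001, 0.0146, -0.0, -0.0009, 0.0, -0.0063, -1]]]
```

>>> move_arm --increments '[[[0,0.0028,0,-0.0002,0,-0.0012,-1],[0,0.0055,0,-0.0004,0,-0.0024,-1],[0,0.0083,0,-0.0005,0,-0.0035,-1],[0,0.011,0,-0.0007,0,-0.0047,-1],[0.0001,0.0137,0,-0.0009,0,-0.0059,-1],[0.0001,0.0165,0,-0.001,0,-0.0071,-1],[0.0002,0.0192,0,-0.0012,0,-0.0083,-1],[0.0003,0.022,0,-0.0014,0,-0.0095,-1],[0.0003,0.022,0,-0.0014,0,-0.0095,-1],[0.0003,0.022,0,-0.0014,0,-0.0095,-1]]]'

```text
time_s: 8.42
tool_pos: [597.8, 26.8, 180.5]
ee_rot: [[0.254, 0.967, -0.036], [0.957, -0.256, -0.134], [-0.139, -0.001, -0.99]]
wrist_force: [1.7, 5.6, -2.4]
gripper_width: 14.8
finger_force: 39.2
```

```bash
cat >> h.py <<'E'
def rep():
    st=r.get_state();R=np.array(st['ee_rot']);d=np.array(st['tool_pos'])[:2]-H
    print('t',st['time_s'],st['tool_pos'].round(2),'Ftool',(R.T@st['wrist_force']).round(2),'tq',st['wrist_torque'].round(2),'rad',np.hypot(*d).round(2),'a',(YA+np.pi-np.arctan2(*d[::-1])%(2*np.pi)).round(4))
E
python3 -c "
from h import *
rep()"
```

```text
t 8.4167 [597.79  26.78 180.52] Ftool [6.16 0.25 1.6 ] tq [ 1.41 -0.39  0.08] rad 146.54 a 0.0324
```

>>> move_arm --increments '[[[0,0.0018,0,-0.0001,0,-0.0007,-1],[0,0.0036,0,-0.0002,0,-0.0015,-1],[0,0.0054,0,-0.0003,0,-0.0023,-1],[0,0.0073,0,-0.0004,0,-0.0031,-1],[0,0.0091,0,-0.0005,0,-0.0039,-1],[0.0001,0.0109,0,-0.0006,0,-0.0047,-1],[0.0001,0.0127,0,-0.0008,0,-0.0055,-1],[0.0001,0.0146,0,-0.0009,0,-0.0063,-1],[0.0001,0.0146,0,-0.0009,0,-0.0063,-1],[0.0001,0.0146,0,-0.0009,0,-0.0063,-1]]]'

```text
time_s: 9.25
tool_pos: [600.5, 26.1, 180.5]
ee_rot: [[0.234, 0.972, -0.033], [0.962, -0.237, -0.135], [-0.139, -0.001, -0.99]]
wrist_force: [1.3, 5.8, -4.0]
gripper_width: 15.0
finger_force: 39.2
```

```bash
python3 -c "
from h import *
rep()
rows([pose(a,.14) for a in np.linspace(.01,-.01,9)[1:]]+[pose(-.01,.14)]*2,-1)"
```

```text
t 9.25 [600.53  26.09 180.49] Ftool [ 6.41 -0.15  3.11] tq [ 1.42 -0.32  0.02] rad 146.52 a 0.0132
[[[0.0, 0.0018, -0.0, -0.0001, 0.0, -0.0008, -1], [0.0, 0.0036, -0.0, -0.0002, 0.0, -0.0015, -1], [0.0, 0.0054, -0.0, -0.0003, 0.0, -0.0023, -1], [0.0001, 0.0073, -0.0, -0.0004, 0.0, -0.0031, -1], [0.0001, 0.0091, -0.0, -0.0005, 0.0, -0.0039, -1], [0.0001, 0.0109, -0.0, -0.0006, 0.0, -0.0047, -1], [0.0001, 0.0127, -0.0, -0.0007, 0.0, -0.0055, -1], [0.0002, 0.0146, -0.0, -0.0009, 0.0, -0.0063, -1], [0.0002, 0.0146, -0.0, -0.0009, 0.0, -0.0063, -1], [0.0002, 0.0146, -0.0, -0.0009, 0.0, -0.0063, -1]]]
```

>>> move_arm --increments '[[[0,0.0018,0,-0.0001,0,-0.0008,-1],[0,0.0036,0,-0.0002,0,-0.0015,-1],[0,0.0054,0,-0.0003,0,-0.0023,-1],[0.0001,0.0073,0,-0.0004,0,-0.0031,-1],[0.0001,0.0091,0,-0.0005,0,-0.0039,-1],[0.0001,0.0109,0,-0.0006,0,-0.0047,-1],[0.0001,0.0127,0,-0.0007,0,-0.0055,-1],[0.0002,0.0146,0,-0.0009,0,-0.0063,-1],[0.0002,0.0146,0,-0.0009,0,-0.0063,-1],[0.0002,0.0146,0,-0.0009,0,-0.0063,-1]]]'

```text
time_s: 10.08
tool_pos: [603.4, 25.4, 180.5]
ee_rot: [[0.215, 0.976, -0.031], [0.967, -0.217, -0.135], [-0.139, -0.001, -0.99]]
wrist_force: [0.8, 4.5, -3.1]
gripper_width: 15.3
finger_force: 39.2
```

```bash
python3 -c "
from h import *
rep()
rows([pose(a,.14) for a in np.linspace(-.01,-.022,7)[1:]]+[pose(-.022,.14)]*2,-1)"
```

```text
t 10.0833 [603.37  25.37 180.48] Ftool [ 4.91 -0.2   2.46] tq [ 1.44 -0.24  0.03] rad 146.56 a -0.0068
[[[-0.0, 0.0014, -0.0, -0.0, 0.0, -0.0006, -1], [-0.0, 0.0029, -0.0, -0.0001, 0.0, -0.0012, -1], [-0.0, 0.0044, -0.0, -0.0002, 0.0, -0.0019, -1], [-0.0, 0.0058, -0.0, -0.0003, 0.0, -0.0025, -1], [0.0, 0.0073, -0.0, -0.0004, 0.0, -0.0031, -1], [0.0, 0.0087, -0.0, -0.0005, 0.0, -0.0037, -1], [0.0, 0.0087, -0.0, -0.0005, 0.0, -0.0037, -1], [0.0, 0.0087, -0.0, -0.0005, 0.0, -0.0037, -1]]]
```

>>> move_arm --increments '[[[0,0.0014,0,0,0,-0.0006,-1],[0,0.0029,0,-0.0001,0,-0.0012,-1],[0,0.0044,0,-0.0002,0,-0.0019,-1],[0,0.0058,0,-0.0003,0,-0.0025,-1],[0,0.0073,0,-0.0004,0,-0.0031,-1],[0,0.0087,0,-0.0005,0,-0.0037,-1],[0,0.0087,0,-0.0005,0,-0.0037,-1],[0,0.0087,0,-0.0005,0,-0.0037,-1]]]'

```text
time_s: 10.75
tool_pos: [605.0, 25.0, 180.5]
ee_rot: [[0.204, 0.979, -0.029], [0.969, -0.206, -0.136], [-0.139, -0.001, -0.99]]
wrist_force: [0.5, 5.7, -4.3]
gripper_width: 14.8
finger_force: 39.2
```

```bash
python3 -c "
from h import *
rep()
rows([pose(a,.14) for a in np.linspace(-.022,-.03,5)[1:]]+[pose(-.03,.14)]*2,-1)"
```

```text
t 10.75 [605.04  25.02 180.47] Ftool [ 6.21 -0.71  3.45] tq [ 1.44 -0.25  0.05] rad 146.55 a -0.0185
[[[0.0, 0.0015, -0.0, -0.0001, 0.0, -0.0007, -1], [0.0, 0.003, -0.0, -0.0002, 0.0, -0.0013, -1], [0.0, 0.0044, -0.0, -0.0003, 0.0, -0.0019, -1], [0.0, 0.0059, -0.0, -0.0003, 0.0, -0.0026, -1], [0.0, 0.0059, -0.0, -0.0003, 0.0, -0.0026, -1], [0.0, 0.0059, -0.0, -0.0003, 0.0, -0.0026, -1]]]
```

>>> move_arm --increments '[[[0,0.0015,0,-0.0001,0,-0.0007,-1],[0,0.003,0,-0.0002,0,-0.0013,-1],[0,0.0044,0,-0.0003,0,-0.0019,-1],[0,0.0059,0,-0.0003,0,-0.0026,-1],[0,0.0059,0,-0.0003,0,-0.0026,-1],[0,0.0059,0,-0.0003,0,-0.0026,-1]]]'

```text
time_s: 11.25
tool_pos: [606.2, 24.8, 180.5]
ee_rot: [[0.196, 0.98, -0.028], [0.971, -0.198, -0.136], [-0.139, -0.001, -0.99]]
wrist_force: [0.1, 4.9, -2.9]
gripper_width: 15.0
finger_force: 39.2
```

```bash
python3 -c "
from h import *
rep()
rows([pose(a,.14) for a in np.linspace(-.03,-.038,5)[1:]]+[pose(-.038,.14)]*2,-1)"
```

```text
t 11.25 [606.2   24.79 180.46] Ftool [ 5.16 -0.83  2.26] tq [ 1.43 -0.22 -0.02] rad 146.53 a -0.0265
[[[0.0, 0.0014, -0.0, -0.0001, 0.0, -0.0006, -1], [0.0001, 0.0029, -0.0, -0.0002, 0.0, -0.0012, -1], [0.0001, 0.0044, -0.0, -0.0003, 0.0, -0.0019, -1], [0.0001, 0.0058, -0.0, -0.0004, 0.0, -0.0025, -1], [0.0001, 0.0058, -0.0, -0.0004, 0.0, -0.0025, -1], [0.0001, 0.0058, -0.0, -0.0004, 0.0, -0.0025, -1]]]
```

>>> move_arm --increments '[[[0,0.0014,0,-0.0001,0,-0.0006,-1],[0.0001,0.0029,0,-0.0002,0,-0.0012,-1],[0.0001,0.0044,0,-0.0003,0,-0.0019,-1],[0.0001,0.0058,0,-0.0004,0,-0.0025,-1],[0.0001,0.0058,0,-0.0004,0,-0.0025,-1],[0.0001,0.0058,0,-0.0004,0,-0.0025,-1]]]'

```text
time_s: 11.75
tool_pos: [607.3, 24.6, 180.5]
ee_rot: [[0.188, 0.982, -0.027], [0.972, -0.19, -0.136], [-0.139, -0.001, -0.99]]
wrist_force: [2.0, 5.2, -3.4]
gripper_width: 15.0
finger_force: 39.2
```

```bash
python3 -c "
from h import *
rep()
rows([pose(a,.14) for a in np.linspace(-.038,-.046,5)[1:]]+[pose(-.046,.14)]*2,-1)"
```

```text
t 11.75 [607.33  24.57 180.47] Ftool [5.88 0.95 2.65] tq [ 1.49 -0.21  0.03] rad 146.53 a -0.0344
[[[-0.0, 0.0015, -0.0, -0.0001, 0.0, -0.0006, -1], [-0.0, 0.0029, -0.0, -0.0002, 0.0, -0.0013, -1], [-0.0, 0.0044, -0.0, -0.0003, 0.0, -0.0019, -1], [-0.0, 0.0059, -0.0, -0.0004, 0.0, -0.0025, -1], [-0.0, 0.0059, -0.0, -0.0004, 0.0, -0.0025, -1], [-0.0, 0.0059, -0.0, -0.0004, 0.0, -0.0025, -1]]]
```

>>> move_arm --increments '[[[0,0.0015,0,-0.0001,0,-0.0006,-1],[0,0.0029,0,-0.0002,0,-0.0013,-1],[0,0.0044,0,-0.0003,0,-0.0019,-1],[0,0.0059,0,-0.0004,0,-0.0025,-1],[0,0.0059,0,-0.0004,0,-0.0025,-1],[0,0.0059,0,-0.0004,0,-0.0025,-1]]]'

```text
time_s: 12.25
tool_pos: [608.0, 24.4, 180.4]
ee_rot: [[0.181, 0.983, -0.027], [0.974, -0.183, -0.136], [-0.139, -0.002, -0.99]]
wrist_force: [-3.7, 5.5, -1.9]
gripper_width: 14.8
finger_force: 39.6
```

```bash
python3 -c "
from h import *
rep()
rows([pose(a,.14) for a in np.linspace(-.046,-.054,5)[1:]]+[pose(-.054,.14)]*2,-1)
cam('top','t2');s=cv2.imread('pics/t2.png')[95:257,175:325]
cv2.imwrite('pics/t2c.png',cv2.resize(s,None,fx=3.7,fy=3.7,interpolation=cv2.INTER_CUBIC))"
```

```text
t 12.25 [608.01  24.39 180.43] Ftool [ 4.97 -4.63  1.18] tq [ 1.55  0.54 -0.13] rad 146.57 a -0.0392
[[[-0.0, 0.0014, -0.0, -0.0, 0.0, -0.0006, -1], [-0.0, 0.0029, -0.0, -0.0001, 0.0, -0.0013, -1], [0.0, 0.0043, -0.0, -0.0002, 0.0, -0.0019, -1], [0.0, 0.0058, -0.0, -0.0003, 0.0, -0.0025, -1], [0.0, 0.0058, -0.0, -0.0003, 0.0, -0.0025, -1], [0.0, 0.0058, -0.0, -0.0003, 0.0, -0.0025, -1]]]
```

View pics/t2c.png

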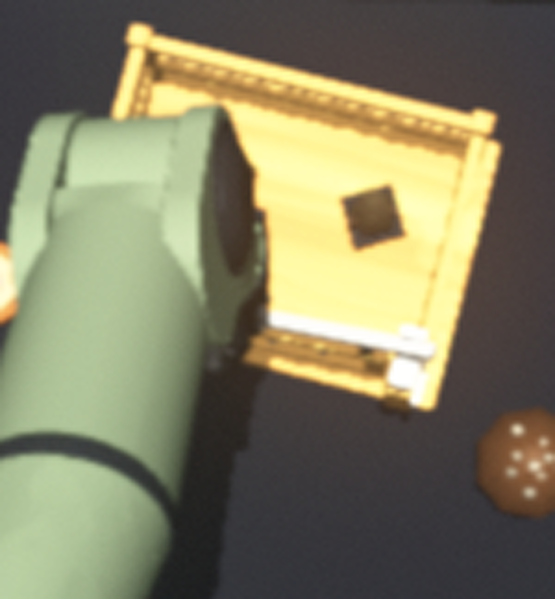

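Contact with the back plate: about 4.6 N at the pin (2.4 N at the nose) with a = -0.039, and the top view shows the bar over the slot against the plate at (420,345). I'll back off 1.5 mm at the nose, to a ≈ -0.0335.

```bash
python3 -c "
from h import *
p,R=pose(-.046,.14)
rows([pose(a,.14) for a in (-.042,-.038,-.035,-.035,-.035)],-1,(p,R))"
```

```text
[[[0.0, -0.0029, -0.0, 0.0002, -0.0, 0.0013, -1], [0.0, -0.0058, -0.0, 0.0004, -0.0, 0.0025, -1], [0.0, -0.008, -0.0, 0.0005, 0.0, 0.0035, -1], [0.0, -0.008, -0.0, 0.0005, 0.0, 0.0035, -1], [0.0, -0.008, -0.0, 0.0005, 0.0, 0.0035, -1]]]
```

>>> move_arm --increments '[[[0,-0.0029,0,0.0002,0,0.0013,-1],[0,-0.0058,0,0.0004,0,0.0025,-1],[0,-0.008,0,0.0005,0,0.0035,-1],[0,-0.008,0,0.0005,0,0.0035,-1],[0,-0.008,0,0.0005,0,0.0035,-1]]]'

```text
time_s: 12.72
tool_pos: [607.0, 24.6, 180.5]
ee_rot: [[0.191, 0.981, -0.027], [0.972, -0.193, -0.136], [-0.139, -0.0, -0.99]]
wrist_force: [1.3, 5.0, -3.5]
gripper_width: 14.9
finger_force: 39.2
```

```bash
python3 -c "
from h import *
rep()
rows([pose(-.035,b) for b in np.linspace(.14,.05,11)[1:]]+[pose(-.035,.05)]*2,-1)"
```

```text
t 12.7167 [606.97  24.65 180.51] Ftool [5.59 0.32 2.78] tq [ 1.45 -0.29 -0.05] rad 146.52 a -0.0319
[[[-0.0009, -0.0, 0.0045, -0.0, 0.0029, -0.0, -1], [-0.0018, -0.0, 0.009, -0.0, 0.0057, -0.0, -1], [-0.0026, -0.0, 0.0135, -0.0, 0.0086, -0.0, -1], [-0.0034, -0.0, 0.0181, -0.0, 0.0115, -0.0, -1], [-0.0042, -0.0, 0.0226, -0.0, 0.0143, -0.0, -1], [-0.0049, -0.0, 0.0271, -0.0, 0.0172, -0.0, -1], [-0.0056, -0.0, 0.0317, -0.0, 0.0201, -0.0, -1], [-0.0062, -0.0, 0.0362, -0.0, 0.0229, -0.0, -1], [-0.0068, -0.0, 0.0408, -0.0, 0.0258, -0.0, -1], [-0.0074, -0.0, 0.0454, -0.0, 0.0286, -0.0, -1], [-0.0074, -0.0, 0.0454, -0.0, 0.0286, -0.0, -1], [-0.0074, -0.0, 0.0454, -0.0, 0.0286, -0.0, -1]]]
```

```bash
python3 -c "
from h import *
p,R=pose(-.035,.14)
rows([pose(-.0365,b) for b in np.r_[.14,np.linspace(.14,.055,10)[1:]]]+[pose(-.0365,.055)]*2,-1,(p,R))"
```

```text
[[[0.0, 0.0011, -0.0, -0.0001, -0.0, -0.0005, -1], [-0.001, 0.0011, 0.0047, -0.0001, 0.003, -0.0005, -1], [-0.0019, 0.0011, 0.0095, -0.0001, 0.006, -0.0005, -1], [-0.0028, 0.0011, 0.0142, -0.0001, 0.009, -0.0005, -1], [-0.0036, 0.0011, 0.019, -0.0001, 0.012, -0.0005, -1], [-0.0044, 0.0011, 0.0237, -0.0001, 0.015, -0.0005, -1], [-0.0051, 0.0011, 0.0285, -0.0001, 0.018, -0.0005, -1], [-0.0058, 0.0011, 0.0333, -0.0001, 0.021, -0.0005, -1], [-0.0065, 0.0011, 0.038, -0.0, 0.0241, -0.0005, -1], [-0.0071, 0.0011, 0.0428, -0.0, 0.0271, -0.0005, -1], [-0.0071, 0.0011, 0.0428, -0.0, 0.0271, -0.0005, -1], [-0.0071, 0.0011, 0.0428, -0.0, 0.0271, -0.0005, -1]]]
```

>>> move_arm --increments '[[[0,0.0011,0,-0.0001,0,-0.0005,-1],[-0.001,0.0011,0.0047,-0.0001,0.003,-0.0005,-1],[-0.0019,0.0011,0.0095,-0.0001,0.006,-0.0005,-1],[-0.0028,0.0011,0.0142,-0.0001,0.009,-0.0005,-1],[-0.0036,0.0011,0.019,-0.0001,0.012,-0.0005,-1],[-0.0044,0.0011,0.0237,-0.0001,0.015,-0.0005,-1],[-0.0051,0.0011,0.0285,-0.0001,0.018,-0.0005,-1],[-0.0058,0.0011,0.0333,-0.0001,0.021,-0.0005,-1],[-0.0065,0.0011,0.038,0,0.0241,-0.0005,-1],[-0.0071,0.0011,0.0428,0,0.0271,-0.0005,-1],[-0.0071,0.0011,0.0428,0,0.0271,-0.0005,-1],[-0.0071,0.0011,0.0428,0,0.0271,-0.0005,-1]]]'

```text
time_s: 13.72
tool_pos: [606.6, 22.0, 172.1]
ee_rot: [[0.192, 0.981, -0.011], [0.98, -0.192, -0.052], [-0.053, -0.001, -0.999]]
wrist_force: [1.6, 6.8, -3.3]
gripper_width: 14.8
finger_force: 39.2
```

```bash
python3 -c "
from h import *
rep();print(np.load('cmd.npz')['p'])
rows([pose(-.0365,b) for b in np.linspace(.055,.006,9)[1:]]+[pose(-.0365,.006)]*2,-1)"
```

```text
t 13.7167 [606.6   22.02 172.12] Ftool [7.16 0.26 2.88] tq [ 1.57 -0.39 -0.04] rad 149.16 a -0.0329
[607.21223927  22.38208901 172.47074968]
[[[-0.0006, 0.0, 0.0031, -0.0, 0.0019, 0.0, -1], [-0.0013, 0.0, 0.0062, -0.0, 0.0039, 0.0, -1], [-0.0019, 0.0, 0.0092, -0.0, 0.0058, 0.0, -1], [-0.0024, 0.0, 0.0123, -0.0, 0.0078, 0.0, -1], [-0.003, 0.0, 0.0154, -0.0, 0.0097, 0.0, -1], [-0.0035, 0.0, 0.0185, -0.0, 0.0117, 0.0, -1], [-0.0041, 0.0, 0.0216, -0.0, 0.0136, 0.0, -1], [-0.0046, 0.0, 0.0246, -0.0, 0.0156, 0.0, -1], [-0.0046, 0.0, 0.0246, -0.0, 0.0156, 0.0, -1], [-0.0046, 0.0, 0.0246, -0.0, 0.0156, 0.0, -1]]]
```

>>> move_arm --increments '[[[-0.0006,0,0.0031,0,0.0019,0,-1],[-0.0013,0,0.0062,0,0.0039,0,-1],[-0.0019,0,0.0092,0,0.0058,0,-1],[-0.0024,0,0.0123,0,0.0078,0,-1],[-0.003,0,0.0154,0,0.0097,0,-1],[-0.0035,0,0.0185,0,0.0117,0,-1],[-0.0041,0,0.0216,0,0.0136,0,-1],[-0.0046,0,0.0246,0,0.0156,0,-1],[-0.0046,0,0.0246,0,0.0156,0,-1],[-0.0046,0,0.0246,0,0.0156,0,-1]]]'

```text
time_s: 14.55
tool_pos: [606.4, 20.9, 167.4]
ee_rot: [[0.192, 0.981, -0.001], [0.981, -0.192, -0.004], [-0.004, -0.0, -1.0]]
wrist_force: [2.4, 7.2, -2.6]
gripper_width: 14.8
finger_force: 39.4
```

```bash
python3 -c "
from h import *
rep();print(np.load('cmd.npz')['p'])
p,R=pose(-.0365,0,dz=70); rows([(p,R)],1)"
```

```text
t 14.55 [606.44  20.94 167.43] Ftool [7.51 1.   2.55] tq [ 1.6  -0.38 -0.01] rad 150.26 a -0.0333
[606.98312285  21.21597907 167.60860064]
[[[-0.0026, -0.0, -0.3469, -0.0, 0.0019, 0.0, 1]]]
```

>>> move_arm --increments '[[[0,0,0,0,0,0,0.2],[0,0,0,0,0,0,0.2],[0,0,0,0,0,0,0.2],[0,0,0,0,0,0,0.2],[0,0,0,0,0,0,0.2],[0,0,0,0,0,0,0.2],[0,0,0,0,0,0,0.2],[0,0,0,0,0,0,0.2]]]'

```text
time_s: 15.22
tool_pos: [606.3, 20.6, 167.4]
ee_rot: [[0.192, 0.981, -0.002], [0.981, -0.192, -0.005], [-0.005, -0.001, -1.0]]
wrist_force: [-0.4, 1.0, -0.4]
gripper_width: 51.3
finger_force: 0.0
```

>>> move_arm --increments '[[[0,0,-0.05,0,0,0,0.2],[0,0,-0.12,0,0,0,0.2],[0,0,-0.22,0,0,0,0.2],[0,0,-0.35,0,0,0,0.2],[0,0,-0.5,0,0,0,0.2],[-0.15,0,-0.6,0,0,0,0.2],[-0.35,-0.15,-0.7,0,0,0,0.2],[-0.55,-0.35,-0.7,0,0,0,0.2],[-0.55,-0.55,-0.7,0,0,0,0.2],[-0.55,-0.75,-0.7,0,0,0,0.2],[-0.55,-0.75,-0.7,0,0,0,0.2]]]'

```text
time_s: 16.13
tool_pos: [433.9, -58.6, 308.7]
ee_rot: [[0.195, 0.981, -0.002], [0.981, -0.195, -0.004], [-0.004, -0.001, -1.0]]
wrist_force: [0.6, -0.1, 0.2]
gripper_width: 51.5
finger_force: 0.0
```

Run:
```python
from h import *
rep()
S=cam('scene','s3'); T=cam('top','t3')
a=cv2.resize(cv2.imread('pics/s3.png')[200:310,200:340],None,fx=4,fy=4,interpolation=cv2.INTER_CUBIC)
cv2.imwrite('pics/s3c.png',a)
t=cv2.imread('pics/t3.png')[95:257,175:325]; cv2.imwrite('pics/t3c.png',cv2.resize(t,None,fx=3.7,fy=3.7,interpolation=cv2.INTER_CUBIC))
```

```text
t 16.1333 [433.92 -58.62 308.68] Ftool [ 0.04  0.62 -0.18] tq [-0.   -0.03  0.03] rad 303.73 a 0.4971
```

View pics/s3c.png

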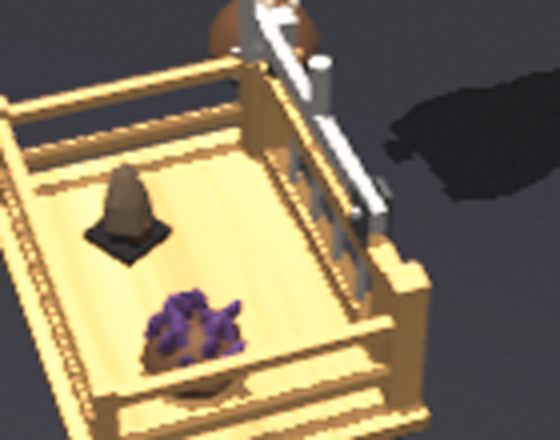

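View pics/t3c.png

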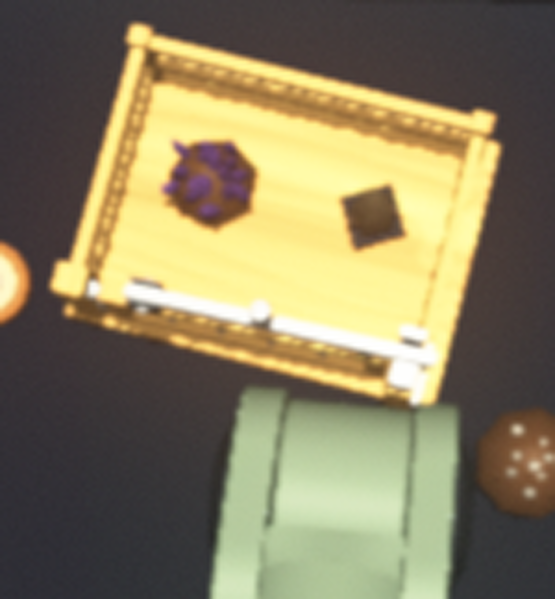

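The gate is shut and the bar lies between the lip (400,375) and the back plate (412,335). The specimens have not moved. I'll check from the depth image that the bar is level, then hand in.

Run:
```python
from h import *
T=np.load('pics/t3.npz')
for u,v in [(160,295),(220,311),(300,327),(340,336),(375,345),(425,353)]: print(pt(T,175+u/3.7,95+v/3.7).round(1))
```

```text
[623.6 106.6 156.4]
[611.4  57.4 158.4]
[600.8  -7.4 154.2]
[593.3 -40.1 160.4]
[587.6 -68.4 154.7]
[ 581.6 -108.8  158.4]
```

The bar's top is level at about 157 mm, so it is fully down.

```bash
python3 -c "
from bench import r
print(r.hand_in())"
```

```text
the job is handed in; nothing more can be done
None
```

The gate is shut with the bar fully down in the slot (level in the depth image), the gripper is clear, and the specimens seen in the last pictures have not moved; handed in at about 16 s, with the felt contact on the back plate about 2.4 N.

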